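Tip a spotting tile over against the tray's curb to drain

TASK

Turn the large twelve-well spotting tile over so that it drains wells-down on its drip tray, without picking it up: with the fingertips push it along the tray into the sloping curb until it tips up and stands leaning there with its lower edge on the tray, then push its raised edge back from the curb side so that it falls over and lies flat, wells down, on the tray. Never lift or carry the tile, and leave the small tile, bottles, vial, stopper and beaker where they stand.

Things in the scene. Friction and masses are not known exactly. Their poses are not given: they have to be found in the camera images.
- tile: the large white plastic spotting tile, 95 (x) x 70 (y) x 9 (z) mm, 45 to 85 g, twelve round wells in its top (4 along x, 3 along y). Origin: centre of its plain underside; z points out of the welled face (up at the start, down when turned over). It starts with its x axis within about 15 degrees of the tray's x axis, its +x edge 25 to 75 mm short of the slope
- edge_a (a point): middle of the tile's +x short edge face, at half thickness (the edge that meets the curb)
- edge_b (a point): middle of the tile's -x short edge face, at half thickness (the edge to push)
- tray: grey plastic drip tray fixed to the bench, 228 (x) x 180 (y) mm. Origin: bench height, centre line, where the curb's slope leaves the level of the tray floor; x points across the tray to the curb, y along the curb, z up. Floor flat from x = -190 to -16 mm, 7 mm over the bench, side rims 6 mm wide and 4 mm over the floor. Friction with the tile 0.45 to 0.63
- gutter (a point): middle of the gutter along the foot of the slope, from x = -16 to -5 mm in the tray's frame; this point is on its bottom, 3 mm over the bench (4 mm below the tray floor). It catches the tile's lower edge. From it the slope rises at 40 degrees to 15 mm over the bench, then at 55 degrees, last at 68
- curb_top (a point): middle of the top edge of the curb's slope, 51 mm over the bench, at x = 31 mm in the tray's frame. The curb's top is flat from here to its upright back at x = 38 mm; end cheeks 53 mm high close it at y = +-84 to 90 mm. A tile pushed home leans here at 45 to 55 degrees, upper edge 75 to 85 mm over the bench, 10 to 20 mm out past the back, so fingers reach it over the curb from behind
- small_tile: bystander: small white tile 62 x 50 x 9 mm with four wells, already wells-down; origin: centre of its plain face, which is up (9 mm over the bench)
- dropper_a: bystander: clear dropper bottle, 34 mm across, 85 mm tall; origin: centre of its foot
- dropper_b: bystander: amber dropper bottle, 34 mm across, 85 mm tall; origin: centre of its foot
- dropper_c: bystander: white dropper bottle, 34 mm across, 85 mm tall; origin: centre of its foot
- vial: bystander: small white capped vial, 24 mm across, 38 mm tall; origin: centre of its foot
- stopper: bystander: dark rubber stopper, 36 mm across, 30 mm tall; origin: centre of its foot
- beaker: bystander: glass beaker, 70 mm across, 85 mm tall; origin: centre of its foot
Not all that is in view belongs to the job. Leave any blue or pink look-alike of the tile alone.

How it is judged:
By the outcome, as a careful person would: the job done as asked, in the order asked, and still so for the second after the job is handed in, with the robot touching nothing.
It also fails if it takes over 51 s, if anything falls off the work surface, if the arm or the gripper's body presses on something with over 40 N, if the wrist force passes 120 N, or if a joint passes its speed limit or range.

ROBOT

A 6-joint arm with a two-finger parallel gripper is mounted at the origin on the work surface. World frame = base frame: x ahead of the robot, y to its left, z up, the work surface at z = 0. Lengths are in m, angles in rad, forces in N, time in s.
With the tool pointing down it reaches from about 0.325 to 0.775 m from the base axis. Payload 9.3 kg.
Tool frame: the origin (TCP) lies midway between the tips of the shut fingers; the grasp point (between the pads) lies behind it (arm.grip_point_offset is the z of the grasp point in the tool frame, in m); z points along the fingers, x is the direction in which the jaws open and shut, and the axes are right-handed (so a half turn about z gives the same grasp; the last joint's range is limited). The gripper opens to 85 mm and grips with 20 to 120 N. Pads are 22 mm wide; open, the fingers measure 114 mm over their backs; the gripper's body (76 mm by 85 mm) begins 54 mm behind the grasp point. The pads swing forward as they close: fully open they stand 13 mm farther back than shut.
Start: joints at [1.008, 0.259, 0.021, 1.334, 0, 1.418], TCP at [0.219, 0.504, 0.231] pointing down, gripper open.
Joint ranges: [-3.04, 3.04], [-0.91, 1.82], [-1.04, 1.36], [-1.92, 1.95], [-1.52, 1.45], [-3.14, 3.14]. Speed limits (rad/s): [2.22, 2.22, 2.79, 3.14, 3.14, 3.14].

INTERFACE

Orientations are given as a 3x3 rotation matrix whose columns are the frame's x, y, z axes.
In Python, from plant import monitor, viewer, arm gives the robot as it stands.
- The arm moves only by the tool carry_out, never from a script. Its argument "increments" is one flat list of numbers, 5 for each row, row after row: the shift along the tool's x, y, z scaled (see below), then the turn about the tool's z scaled (see below), then the opening in per cent of the stroke, from 0 (shut) to 100 (fully open). A call has 1 to 12 rows; each row is the pose to reach, as a shift and turn from the pose commanded when the call began, along the tool's axes at that moment; what a row does not reach only later rows make up. The controller multiplies each number of a shift by 100 mm and each number of a turn by 0.5 rad. A row lasts 1/12 s, in which the tool goes at most 41.7 mm and 7.16 degrees, less where a joint would pass 70% of its speed; a pose out of reach is approached as far as the arm can. A call with a number of a shift or a turn outside -1 to 1 is refused whole. A call with a gripper value outside its range is refused whole. The fingers move at their own pace and stop on an object; "squeeze" is the grip in N (left out, the last holds). Time passes only in rows, so rows that repeat a pose let the fingers close. It gives the time, the measured TCP pose, the force and the opening at its end, in the units of the state.
- monitor.sense(): the state, without advancing time (a new reading comes with each control period).
- viewer.grab_frame(name): name is "scene" or "top"; returns a dict with "frame" (480x640x3 uint8, blue, green, red), "camera_matrix" (3x3 intrinsics, pixels), "distortion" ([k1, k2, p1, p2, k3] as OpenCV has them; the pictures are not rectified), "R" (3x3) and "t" (3): a world point X has camera coordinates R X + t. Camera axes: x right, y down, z forward; pixel columns grow to the right and rows downward; lengths in m; the calibration is good to about 2 mm. A picture is of the moment at which its call begins. There is no depth.
- arm.finish_job(): hands the job in, once; it reports no verdict.
The state is a dict: "time_s": time; "joints": joint angles; "qd": joint speeds; "tau": joint torques, N m; "tcp_pos": TCP position; "eef_rot": TCP orientation; "ft_force": force on the tool from outside, world axes, zero at the start; "moment": the same for the moment, N m; "width": finger opening in m.
Only numpy, scipy, OpenCV 4.12 (cv2) and the standard library are available. Lean on these libraries where they do the work, as an engineer would, in place of code of your own. Each camera call takes 0.05 s, during which the arm holds its last target.

## Working session

There is one attempt and no reset: what is moved stays moved. The work goes in short steps, Python scripts to look and compute and a tool call to move; the robot and the scene stay as the last step left them, time stands still between calls to the robot, and variables do not carry over. Pictures are saved under pics/ and viewed, and the job is handed in when it is done.

Besides the shell and the picture viewer there is one more tool, called after "Emit:" by a JSON object that holds its "name" and its "arguments", one argument or row to a line. carry_out: Moves the arm, as the interface text tells. Its arguments: {"type":"object","properties":{"increments":{"type":"array","items":{"type":"number"}},"squeeze":{"type":"number"}},"required":["increments"]}

```bash
ls; mkdir -p pics; python3 - <<'E'
from plant import monitor, viewer, arm
import cv2,numpy as np,pickle
s=monitor.sense(); print(s)
print(arm.grip_point_offset)
for n in("scene","top"):
    d=viewer.grab_frame(n); cv2.imwrite(f"pics/{n}0.png",d["frame"]); pickle.dump(d,open(f"pics/{n}0.pkl","wb"))
    print(n,d["camera_matrix"],d["distortion"],d["R"],d["t"])
E
```

```text
pics
{'time_s': 0.0, 'joints': array([1.00843757e+00, 2.59199693e-01, 2.07603706e-02, 1.33370031e+00,
       5.20546368e-05, 1.41819822e+00]), 'qd': array([-1.13675558e-06, -6.08228989e-04, -8.16264981e-04, -2.64363845e-05,
       -1.42931604e-03, -8.21050572e-05]), 'tau': array([ 1.21208825e-03, -5.55644882e+01,  3.44525349e+01,  1.38883552e-02,
       -2.17255397e-04, -2.48850063e-05]), 'tcp_pos': array([0.21895351, 0.50423565, 0.23066155]), 'eef_rot': array([[ 3.98389336e-01,  9.17216092e-01, -7.60266644e-04],
       [ 9.17215457e-01, -3.98389980e-01, -1.10868238e-03],
       [-1.31978393e-03, -2.55641081e-04, -9.99999096e-01]]), 'ft_force': array([-0.52503099, -0.47550191,  0.2486674 ]), 'moment': array([ 0.01802269,  0.02745016, -0.00419046]), 'width': 0.08549195201605861}
-0.0187
scene [[449.5252335    0.         328.14100566]
 [  0.         449.5252335  241.96665615]
 [  0.           0.           1.        ]] [0.00251448 0.         0.         0.         0.        ] [[ 0.87456334  0.48478448  0.01108923]
 [ 0.35362577 -0.62196858 -0.69864433]
 [-0.33179478  0.61493016 -0.7153832 ]] [-0.4742911  -0.1688153   1.10694021]
top [[485.58005976   0.         316.69070387]
 [  0.         485.58005976 233.28226482]
 [  0.           0.           1.        ]] [-0.00511979  0.          0.          0.          0.        ] [[ 0.01687127 -0.9997074   0.01733434]
 [-0.98333837 -0.01972844 -0.18071093]
 [ 0.18100003 -0.0139967  -0.98338349]] [-0.05852664  0.57989844  0.86405423]
```

View pics/scene0.png

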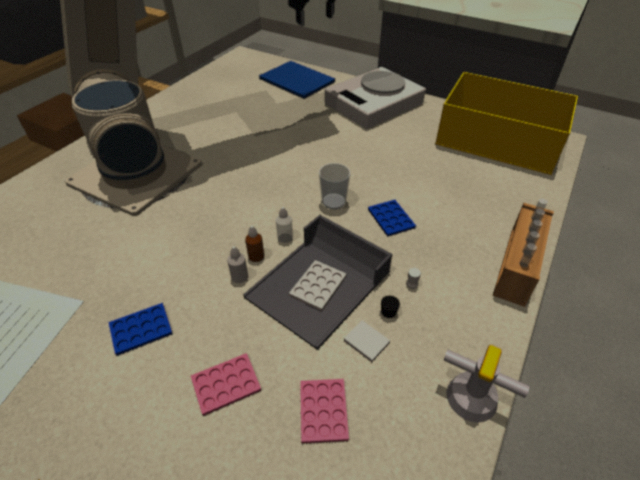

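View pics/top0.png

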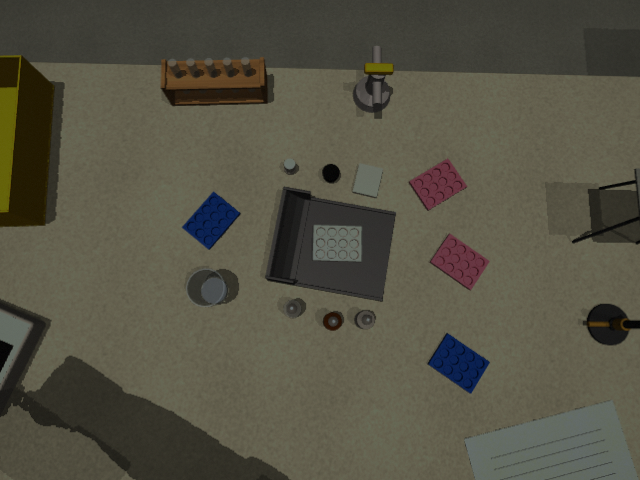

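Candidates (top view): white 12-well tile in tray (338,243); small white tile (368,180); blue (211,220), (459,363); pink (438,184), (460,261). The white one in the tray fits the description; checking it in a crop.

```bash
cat > h.py <<'E'
import cv2,numpy as np,pickle
def pix2w(d,uv,z):
    uv=np.atleast_2d(np.array(uv,float)); n=cv2.undistortPoints(uv[:,None],d["camera_matrix"],np.array(d["distortion"]))[:,0]
    R,t=np.array(d["R"]),np.array(d["t"]); C=-R.T@t
    r=np.c_[n,np.ones(len(n))]@R
    return C+r*((z-C[2])/r[:,2])[:,None]
def w2pix(d,X):
    R,t=np.array(d["R"]),np.array(d["t"]); 
    return cv2.projectPoints(np.atleast_2d(np.array(X,float)),cv2.Rodrigues(R)[0],t,d["camera_matrix"],np.array(d["distortion"]))[0][:,0]
def crop(d,x0,y0,w,h,k,fn):
    c=cv2.resize(d["frame"][y0:y0+h,x0:x0+w],None,fx=k,fy=k,interpolation=cv2.INTER_CUBIC)
    for i in range(0,w,20): cv2.putText(c,str(x0+i),(i*k,10),0,.35,(0,255,255),1); cv2.line(c,(i*k,12),(i*k,18),(0,255,255),1)
    for i in range(0,h,20): cv2.putText(c,str(y0+i),(0,i*k+4),0,.35,(0,255,255),1)
    cv2.imwrite(fn,c)
E
python3 - <<'E'
from h import *
d=pickle.load(open("pics/top0.pkl","rb")); crop(d,260,150,160,120+60,4,"pics/c_t0.png".replace("c_t0","c_t0"))
c=cv2.imread("pics/c_t0.png"); print(c.shape)
crop(d,260,180,150,130,5,"pics/c_t0b.png")
d=pickle.load(open("pics/scene0.pkl","rb")); crop(d,230,200,180,145,4,"pics/c_s0.png")
E
```

```text
(720, 640, 3)
```

View pics/c_t0b.png

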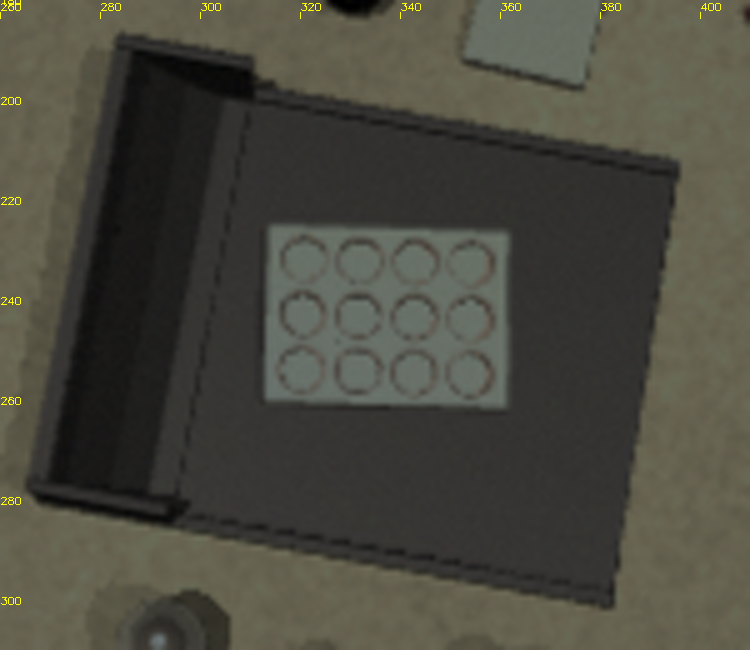

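View pics/c_s0.png

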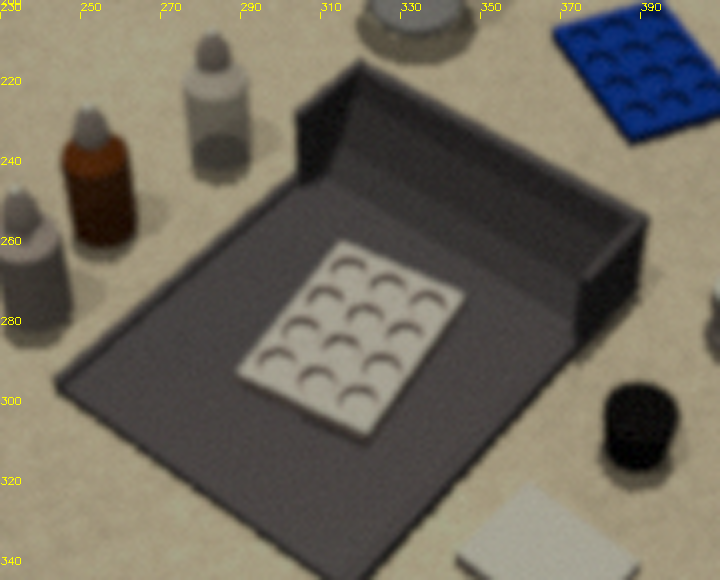

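Top crop confirms twelve-well white tile: corners at full-image pixels about (313.2,224.6), (361.4,226), (361,261.2), (312.4,260); tray far corners (395.4,212), (382.2,300.8); curb back top corners (283.2,186.6), (265.2,277.6).

```bash
python3 - <<'E'
from h import *
np.set_printoptions(precision=4,suppress=True)
d=pickle.load(open("pics/top0.pkl","rb")); s=pickle.load(open("pics/scene0.pkl","rb"))
f=lambda x,y:(260+(x+.5)/5-.5,180+(y+.5)/5-.5)
g=lambda x,y:(230+(x+.5)/4-.5,200+(y+.5)/4-.5)
tt=pix2w(d,[f(268,225),f(509,232),f(507,408),f(264,402)],.016)
ts=pix2w(s,[g(465,294),g(369,436),g(237,372),g(341,240)],.016)
print("tile top\n",tt,"\nscene\n",ts)
for t in(tt,ts):
    a=(t[0]+t[3])/2-(t[1]+t[2])/2; print(t.mean(0),np.linalg.norm(a),np.linalg.norm((t[0]+t[1]-t[2]-t[3])/2),np.degrees(np.arctan2(a[1],a[0])))
rim=pix2w(d,[f(679,160),f(613,606)],.011); print("rim corners",rim,np.linalg.norm(rim[0]-rim[1]))
cb=pix2w(d,[f(118,35),f(26,490)],.053); print("curb back",cb,np.linalg.norm(cb[0]-cb[1]))
rs=pix2w(s,[g(52,380)],.011);cs=pix2w(s,[g(360,60),g(649,218)],.053);print(rs,cs)
print(np.linalg.norm(cb[0]-rim[0]),np.linalg.norm(cb[1]-rim[1]))
# pool: fit tray pose
from scipy.optimize import least_squares
loc=np.array([[-190,-90],[-190,90],[38,-90],[38,90],[-190,90],[38,90],[38,-90]])/1000
# y sign: x -> +yworld, z up => y = z cross x = -x world ... so local +y = world -x
W=np.vstack([rim,cb,rs,cs])[:,:2]
def tf(p,l): c,s_=np.cos(p[2]),np.sin(p[2]); return l@np.array([[c,s_],[-s_,c]])+p[:2]
p=least_squares(lambda p:(tf(p,loc)-W).ravel(),[.4,.15,1.4]).x; print(p,np.degrees(p[2])); print((tf(p,loc)-W)*1000)
T=(tt.mean(0)+ts.mean(0))/2
c,s_=np.cos(p[2]),np.sin(p[2])
for X in list(tt)+list(ts)+[T]:
    v=X[:2]-p[:2]; print("in tray",v@[c,s_]*1000,v@[-s_,c]*1000)
# bystanders
for n,uv,z in[("stopper",(331,174),.03),("vial",(289,166),.038),("A",(295,308),.08),("B",(333,320),.08),("C",(366,319),.08),("beaker",(205,287),.05)]:
    X=pix2w(d,uv,z)[0];v=X[:2]-p[:2];print(n,X,v@[c,s_]*1000,v@[-s_,c]*1000)
E
```

```text
tile top
 [[ 0.605  -0.0412  0.016 ]
 [ 0.6042 -0.1365  0.016 ]
 [ 0.5341 -0.1357  0.016 ]
 [ 0.5347 -0.0409  0.016 ]] 
scene
 [[ 0.6048 -0.0424  0.016 ]
 [ 0.6057 -0.138   0.016 ]
 [ 0.5345 -0.1366  0.016 ]
 [ 0.535  -0.0416  0.016 ]]
[ 0.5695 -0.0885  0.016 ] 0.09504877136860662 0.07018448746029844 89.56941458105567
[ 0.57   -0.0896  0.016 ] 0.09536035707607723 0.07047661993330442 90.12979737643833
rim corners [[ 0.6359 -0.2051  0.011 ]
 [ 0.4585 -0.1773  0.011 ]] 0.17959051300186152
curb back [[0.6709 0.0181 0.053 ]
 [0.4954 0.0471 0.053 ]] 0.17781943462203542
[[ 0.46   -0.1797  0.011 ]] [[0.4977 0.043  0.053 ]
 [0.6723 0.0142 0.053 ]]
0.22978118964526828 0.23123127146058792
[ 0.5781 -0.006   1.4097] 80.76939365258262
[[ 0.5107 -2.8187]
 [ 0.2675 -1.7447]
 [ 2.1555 -0.9648]
 [-0.0708 -1.0662]
 [-1.1968  0.6246]
 [-2.3296  3.008 ]
 [ 0.6635  2.9618]]
in tray -30.42484939435332 -32.25505570535434
in tray -124.62104228573696 -46.67184454687257
in tray -135.096687005214 22.56136627179529
in tray -41.43310354333588 37.226877601155905
in tray -31.643026918124637 -32.19603149463217
in tray -125.9221976834195 -48.46756785589816
in tray -135.94293528562523 22.027403915231456
in tray -42.04087669678175 36.77546983176742
in tray -83.39058985157389 -5.124922747850993
stopper [ 0.7053 -0.0745  0.03  ] -47.261685652182656 -136.57802758945243
vial [0.7173 0.0088 0.038 ] 36.890723761977696 -135.09738110845447
A [ 0.4398 -0.0111  0.08  ] -27.219652013755905 135.6220285505558
B [ 0.4199 -0.0791  0.08  ] -97.513107295461 144.36535710373067
C [ 0.4227 -0.1378  0.08  ] -155.04674154772994 132.23785970988848
beaker [0.4762 0.1572 0.05  ] 144.75248966554383 126.71740027430886
```

Emit:
{"name": "carry_out", "arguments": {
  "increments": [-0.83,1.0,0,0,30,-0.83,1.0,0,0,30,-0.83,1.0,0,0,30,-0.83,1.0,0,0,30],
  "squeeze": 30
}}

```text
time_s: 0.43
tcp_pos: [0.2792, 0.3843, 0.2312]
eef_rot: [[0.401, 0.916, 0.0], [0.916, -0.401, -0.002], [-0.002, 0.001, -1.0]]
ft_force: [0.0, 1.0, 0.9]
width: 0.0387
```

Emit:
{"name": "carry_out", "arguments": {
  "increments": [-0.83,1.0,0,0,30,-0.83,1.0,0,0,30,-0.83,1.0,0,0,30,-0.83,1.0,0,0,30]
}}

```text
time_s: 0.77
tcp_pos: [0.3383, 0.2683, 0.2312]
eef_rot: [[0.402, 0.916, 0.0], [0.916, -0.402, -0.002], [-0.001, 0.001, -1.0]]
ft_force: [0.4, 1.1, -0.4]
width: 0.0253
```

Emit:
{"name": "carry_out", "arguments": {
  "increments": [-0.83,1.0,0,0,30,-0.83,1.0,0,0,30,-0.83,1.0,0,0,30,-0.83,1.0,0,0,30]
}}

```text
time_s: 1.1
tcp_pos: [0.3974, 0.1523, 0.231]
eef_rot: [[0.403, 0.915, 0.0], [0.915, -0.403, -0.001], [-0.001, 0.001, -1.0]]
ft_force: [0.3, 0.3, -0.3]
width: 0.0259
```

Emit:
{"name": "carry_out", "arguments": {
  "increments": [-0.83,1.0,0,1,30,-0.83,1.0,0,1,30,-0.83,1.0,0,1,30,-0.83,1.0,0,1,30,-0.83,1.0,0,1,30]
}}

```text
time_s: 1.52
tcp_pos: [0.4546, 0.0388, 0.2307]
eef_rot: [[0.795, 0.606, -0.001], [0.606, -0.795, 0.0], [-0.001, -0.001, -1.0]]
ft_force: [0.3, 0.3, 0.1]
width: 0.0256
```

```bash
cat >> h.py <<'E'
O=np.array([.5781,-.006]);TA=1.4097
def tray2w(x,y): c,s=np.cos(TA),np.sin(TA); return O+np.array([c*x-s*y,s*x+c*y])/1000
def w2tray(X): v=np.array(X[:2])-O; c,s=np.cos(TA),np.sin(TA); return np.array([v@[c,s],v@[-s,c]])*1000
def go(x,y,z,ang=TA-np.pi/2):
    from plant import monitor
    s=monitor.sense(); p=np.array(s["tcp_pos"]);R=np.array(s["eef_rot"])
    d=np.r_[tray2w(x,y),z]-p; a=np.arctan2(R[1,0],R[0,0])
    print("t",round(s["time_s"],2),"now tray",w2tray(p).round(1),"z",round(p[2]*1000,1),"head",round(np.degrees(a-ang),2),"| shift",(R.T@d*10).round(3),"turn",round((a-ang)/.5,3))
E
python3 -c "
from h import *
go(-158,-6,.1)"
```

```text
t 1.52 now tray [ 24.4 129.1] z 230.7 head 46.55 | shift [-0.394  2.236  1.305] turn 1.625
```

Emit:
{"name": "carry_out", "arguments": {
  "increments": [-0.2,1.0,0.2,0.8,30,-0.2,1.0,0.2,0.8,30,-0.2,1.0,0.2,0.8,30,-0.2,1.0,0.2,0.8,30]
}}

```text
time_s: 1.85
tcp_pos: [0.5004, -0.0522, 0.2098]
eef_rot: [[0.967, 0.254, -0.002], [0.254, -0.967, 0.0], [-0.002, -0.001, -1.0]]
ft_force: [0.3, 1.2, 0.2]
width: 0.0258
```

```bash
python3 -c "
from h import *
go(-158,-6,.1)"
```

```text
t 1.85 now tray [-58.1  69.3] z 209.8 head 23.94 | shift [0.285 1.219 1.096] turn 0.836
```

Emit:
{"name": "carry_out", "arguments": {
  "increments": [0.28,1.0,0.5,0.83,30,0.28,1.0,0.5,0.83,30,0.28,1.0,0.5,0.83,30,0.28,1.0,0.5,0.83,30,0.28,1.0,0.5,0.83,30]
}}

```text
time_s: 2.27
tcp_pos: [0.5522, -0.1394, 0.1597]
eef_rot: [[0.988, -0.152, -0.003], [-0.152, -0.988, 0.002], [-0.003, -0.001, -1.0]]
ft_force: [0.9, -0.0, 1.4]
width: 0.0256
```

```bash
python3 -c "
from h import *
go(-158,-6,.04)"
```

```text
t 2.27 now tray [-135.8    4.2] z 159.7 head 0.51 | shift [0.104 0.224 1.196] turn 0.018
```

Emit:
{"name": "carry_out", "arguments": {
  "increments": [0.11,0.22,0.3,0.02,30,0.11,0.22,0.6,0.02,30,0.11,0.22,1.0,0.02,30,0.11,0.22,1.0,0.02,30,0.11,0.22,1.0,0.02,30]
}}

```text
time_s: 2.68
tcp_pos: [0.5586, -0.1614, 0.061]
eef_rot: [[0.987, -0.159, -0.003], [-0.159, -0.987, 0.002], [-0.003, -0.001, -1.0]]
ft_force: [0.2, 0.1, 0.9]
width: 0.0255
```

```bash
python3 -c "
from h import *
go(-158,-6,.012)
from plant import viewer
for n in ('scene','top'):
    d=viewer.grab_frame(n); pickle.dump(d,open(f'pics/{n}1.pkl','wb'))
    if n=='scene': crop(d,230,180,180,145,4,'pics/c_s1.png')
    else: crop(d,260,160,160,150,4,'pics/c_t1.png')
"
```

```text
t 2.68 now tray [-156.5   -5.7] z 61.0 head 0.11 | shift [0.005 0.016 0.49 ] turn 0.004
```

View pics/c_s1.png

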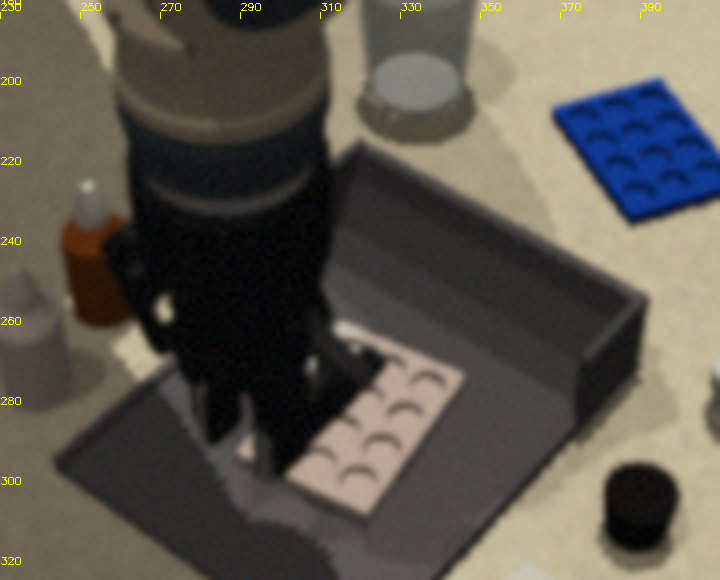

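View pics/c_t1.png

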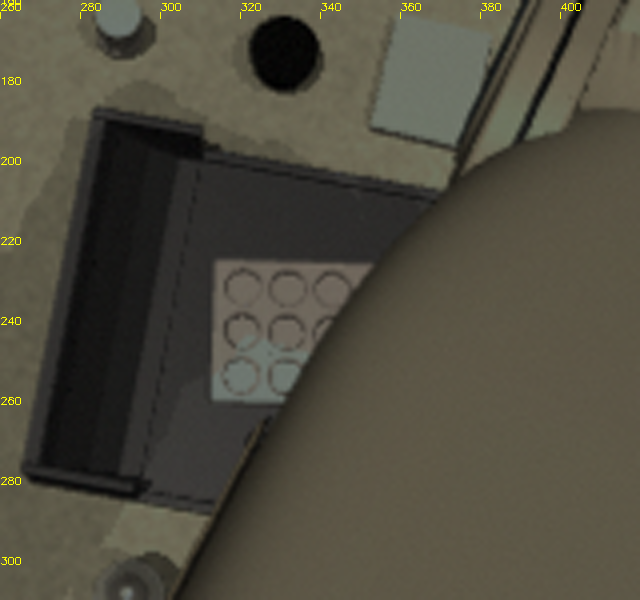

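Fingertips hang behind the tile's rear edge (scene about (282,290) and (296,297)); tile untouched. Descending and feeling for the floor.

Emit:
{"name": "carry_out", "arguments": {
  "increments": [0,0,0.2,0,30,0,0,0.4,0,30,0,0,0.49,0,30,0,0,0.5,0,30,0,0,0.5,0,30]
}}

```text
time_s: 3.2
tcp_pos: [0.5603, -0.1634, 0.0126]
eef_rot: [[0.987, -0.162, 0.001], [-0.162, -0.987, -0.0], [0.001, 0.0, -1.0]]
ft_force: [-0.7, -0.3, 1.2]
width: 0.0255
```

Emit:
{"name": "carry_out", "arguments": {
  "increments": [0,0,0.02,0,30,0,0,0.02,0,30]
}}

```text
time_s: 3.37
tcp_pos: [0.5604, -0.1637, 0.0104]
eef_rot: [[0.987, -0.163, 0.002], [-0.163, -0.987, -0.001], [0.002, 0.001, -1.0]]
ft_force: [-0.3, 0.2, -0.0]
width: 0.0254
```

Emit:
{"name": "carry_out", "arguments": {
  "increments": [0,0,0.02,0,30,0,0,0.02,0,30]
}}

```text
time_s: 3.53
tcp_pos: [0.5599, -0.1635, 0.0076]
eef_rot: [[0.987, -0.163, 0.001], [-0.163, -0.987, -0.0], [0.001, 0.0, -1.0]]
ft_force: [0.3, 0.3, -0.5]
width: 0.0257
```

Emit:
{"name": "carry_out", "arguments": {
  "increments": [0,0,0.02,0,30,0,0,0.02,0,30]
}}

```text
time_s: 3.7
tcp_pos: [0.56, -0.1636, 0.0069]
eef_rot: [[0.987, -0.163, 0.001], [-0.163, -0.987, -0.001], [0.002, 0.0, -1.0]]
ft_force: [-4.4, 1.7, 16.3]
width: 0.0257
```

Emit:
{"name": "carry_out", "arguments": {
  "increments": [0,0,0.01,0,30,0,0,0.01,0,30]
}}

```text
time_s: 3.87
tcp_pos: [0.56, -0.1636, 0.0068]
eef_rot: [[0.987, -0.163, 0.002], [-0.163, -0.987, -0.001], [0.002, 0.001, -1.0]]
ft_force: [-7.2, 2.8, 26.3]
width: 0.0254
```

Emit:
{"name": "carry_out", "arguments": {
  "increments": [0,0,0.01,0,30,0,0,0.01,0,30]
}}

```text
time_s: 4.03
tcp_pos: [0.5601, -0.1636, 0.0068]
eef_rot: [[0.987, -0.163, 0.003], [-0.163, -0.987, -0.002], [0.003, 0.001, -1.0]]
ft_force: [-10.5, 4.5, 35.5]
width: 0.0255
```

Emit:
{"name": "carry_out", "arguments": {
  "increments": [0,0,-0.048,0,30,0,0,-0.048,0,30]
}}

```text
time_s: 4.2
tcp_pos: [0.5603, -0.1637, 0.0094]
eef_rot: [[0.987, -0.163, 0.002], [-0.163, -0.987, -0.001], [0.002, 0.001, -1.0]]
ft_force: [-0.0, -0.2, 0.4]
width: 0.0257
```

```bash
python3 -c "
from h import *
go(-110,-6,.008)"
```

```text
t 4.2 now tray [-158.5   -7.7] z 9.4 head -0.16 | shift [-0.018 -0.485  0.014] turn -0.006
```

Emit:
{"name": "carry_out", "arguments": {
  "increments": [-0.01,-0.06,0.012,0,30,-0.01,-0.1,0.012,0,30,-0.01,-0.14,0.012,0,30,-0.01,-0.18,0.012,0,30,-0.01,-0.22,0.012,0,30,-0.01,-0.26,0.012,0,30,-0.01,-0.3,0.012,0,30,-0.01,-0.34,0.012,0,30,-0.01,-0.38,0.012,0,30,-0.01,-0.42,0.012,0,30]
}}

```text
time_s: 5.03
tcp_pos: [0.5659, -0.1223, 0.0069]
eef_rot: [[0.986, -0.164, 0.0], [-0.164, -0.986, -0.002], [0.001, 0.002, -1.0]]
ft_force: [-1.1, -4.6, 6.5]
width: 0.0257
```

```bash
cat > look.py <<'E'
import sys
from h import *
from plant import viewer
k=sys.argv[1]
for n in ('scene','top'):
    d=viewer.grab_frame(n); pickle.dump(d,open(f'pics/{n}{k}.pkl','wb'))
    if n=='scene': crop(d,230,180,180,145,4,f'pics/c_s{k}.png')
    else: crop(d,240,160,160,150,4,f'pics/c_t{k}.png')
E
python3 look.py 2; python3 -c "
from h import *
go(-60,-6,.008)"
```

```text
t 5.13 now tray [-116.1   -6.6] z 6.9 head -0.15 | shift [-0.008 -0.561 -0.011] turn -0.005
```

View pics/c_s2.png

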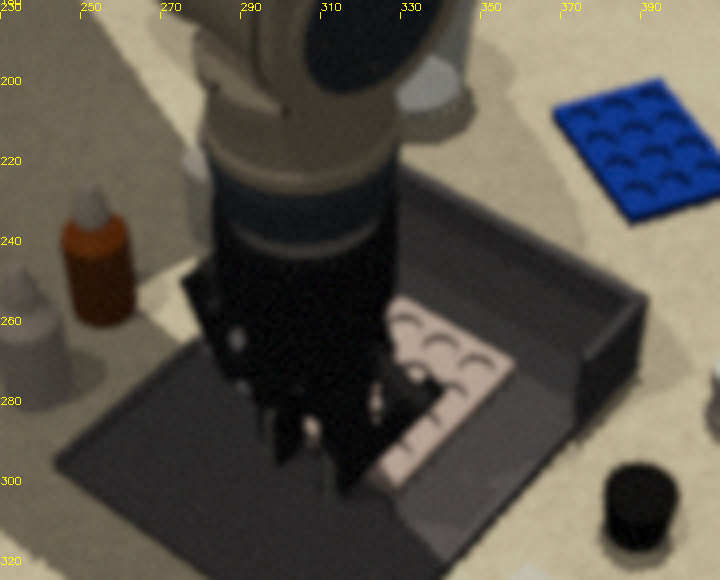

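View pics/c_t2.png

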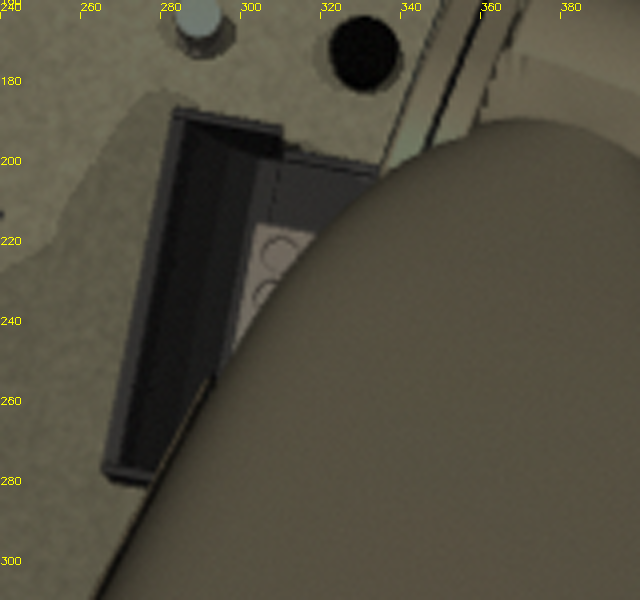

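Tile is squared up with the tray, +x edge over the gutter (scene crop corners at ~(358,270) px). Tips graze the floor (6.5 N), raise 1 mm and push on.

```bash
python3 -c "
from h import *
s=pickle.load(open('pics/scene2.pkl','rb'))
g=lambda x,y:(230+(x+.5)/4-.5,180+(y+.5)/4-.5)
for X in pix2w(s,[g(513,360),g(390,488),g(400,294)],.016): print(w2tray(X))
"
```

```text
[ -9.80055465 -45.07007358]
[-107.73494235  -46.14709191]
[-9.78528942 24.85040767]
```

Emit:
{"name": "carry_out", "arguments": {
  "increments": [0,-0.03,-0.013,0,30,0,-0.06,-0.013,0,30,0,-0.09,-0.013,0,30,0,-0.12,-0.013,0,30,0,-0.15,-0.013,0,30,0,-0.18,-0.013,0,30,0,-0.21,-0.013,0,30,0,-0.24,-0.013,0,30,0,-0.27,-0.013,0,30,0,-0.3,-0.013,0,30]
}}

```text
time_s: 5.97
tcp_pos: [0.5705, -0.092, 0.0082]
eef_rot: [[0.987, -0.163, -0.0], [-0.163, -0.987, 0.0], [-0.0, -0.0, -1.0]]
ft_force: [0.4, -2.2, -0.5]
width: 0.0258
```

```bash
python3 look.py 3; python3 -c "
from h import *
go(-30,-6,.008)"
```

```text
t 6.07 now tray [-85.7  -6.2] z 8.2 head -0.13 | shift [-0.004 -0.557  0.002] turn -0.005
```

View pics/c_s3.png

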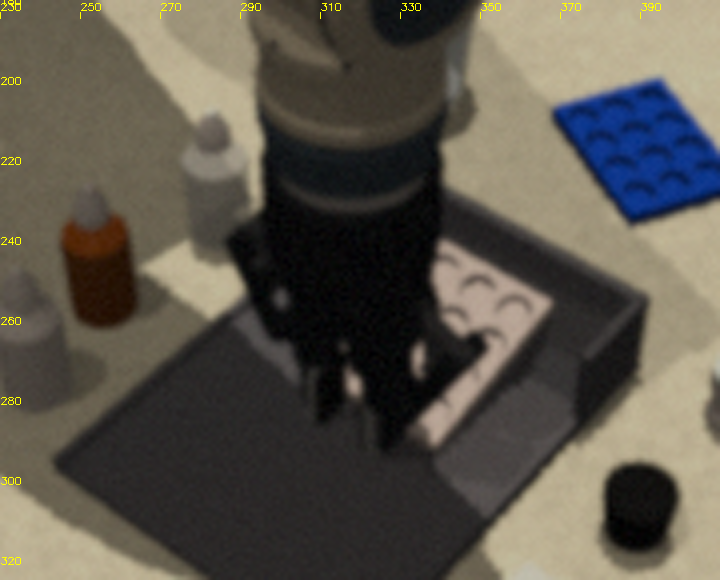

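Tile's front edge is climbing the slope, square. Continue.

Emit:
{"name": "carry_out", "arguments": {
  "increments": [0,-0.03,0,0,30,0,-0.06,0,0,30,0,-0.09,0,0,30,0,-0.12,0,0,30,0,-0.15,0,0,30,0,-0.18,0,0,30,0,-0.21,0,0,30,0,-0.24,0,0,30,0,-0.27,0,0,30,0,-0.3,0,0,30,0,-0.33,0,0,30,0,-0.36,0,0,30]
}}

```text
time_s: 7.07
tcp_pos: [0.5764, -0.0563, 0.0082]
eef_rot: [[0.987, -0.163, 0.0], [-0.163, -0.987, 0.0], [0.0, -0.0, -1.0]]
ft_force: [0.4, -1.4, -0.3]
width: 0.0259
```

```bash
python3 look.py 4; python3 -c "
from h import *
go(-28,-6,.008)"
```

```text
t 7.17 now tray [-49.8  -6.4] z 8.2 head -0.13 | shift [-0.004 -0.218  0.002] turn -0.005
```

View pics/c_s4.png

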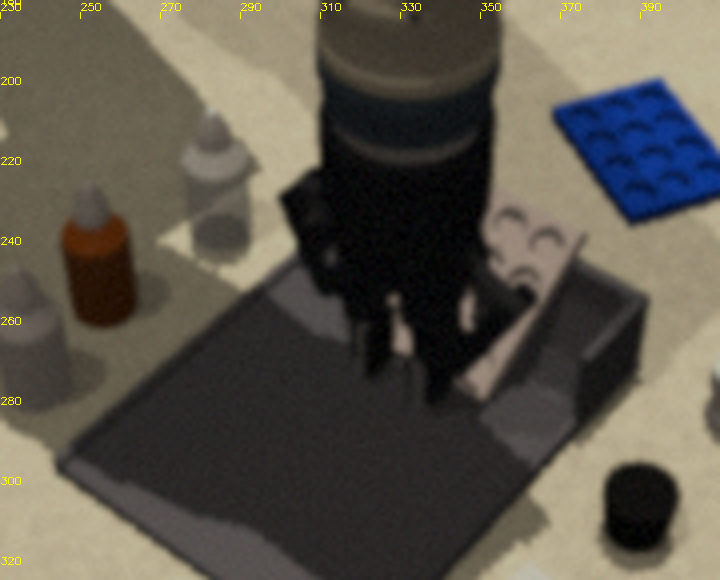

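View pics/c_t4.png

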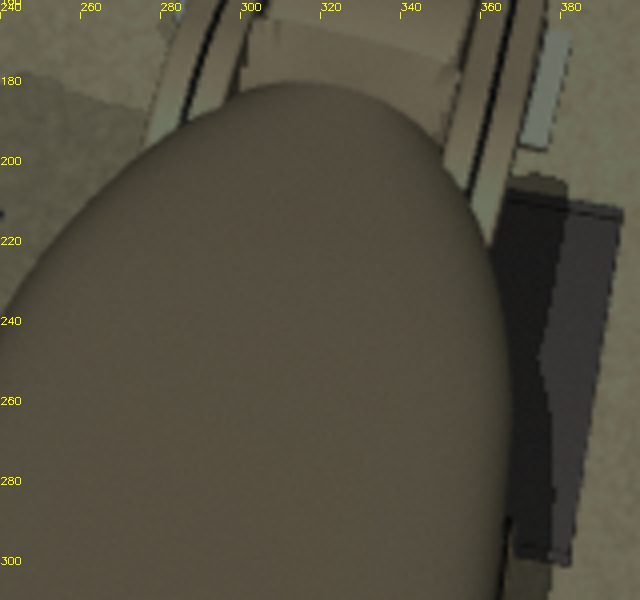

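Tile at roughly 40°, lower edge still on the floor, close to gutter. Continue to the gutter slowly.

Emit:
{"name": "carry_out", "arguments": {
  "increments": [0,-0.02,0,0,30,0,-0.04,0,0,30,0,-0.06,0,0,30,0,-0.08,0,0,30,0,-0.1,0,0,30,0,-0.12,0,0,30,0,-0.14,0,0,30,0,-0.16,0,0,30]
}}

```text
time_s: 7.83
tcp_pos: [0.5789, -0.0408, 0.0082]
eef_rot: [[0.987, -0.163, -0.0], [-0.163, -0.987, 0.0], [-0.0, -0.0, -1.0]]
ft_force: [-0.4, -1.3, -0.3]
width: 0.0256
```

```bash
python3 look.py 5; python3 -c "
from h import *
go(-28,-6,.008)"
```

```text
t 7.93 now tray [-34.   -6.5] z 8.2 head -0.15 | shift [-0.005 -0.06   0.002] turn -0.005
```

View pics/c_s5.png

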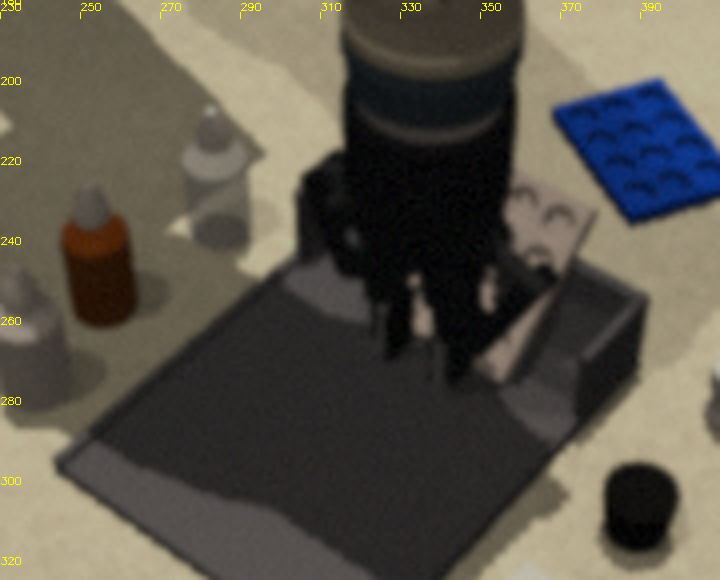

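Emit:
{"name": "carry_out", "arguments": {
  "increments": [0,-0.015,0,0,30,0,-0.03,0,0,30,0,-0.045,0,0,30,0,-0.06,0,0,30,0,-0.07,0,0,30,0,-0.07,0,0,30]
}}

```text
time_s: 8.43
tcp_pos: [0.5801, -0.0338, 0.0082]
eef_rot: [[0.987, -0.163, 0.0], [-0.163, -0.987, 0.0], [0.0, -0.0, -1.0]]
ft_force: [-0.6, 0.1, 0.1]
width: 0.0254
```

```bash
python3 look.py 6; python3 -c "
from h import *
go(-28,-6,.008)"
```

```text
t 8.53 now tray [-27.3  -6.5] z 8.2 head -0.16 | shift [-0.005  0.007  0.002] turn -0.006
```

View pics/c_s6.png

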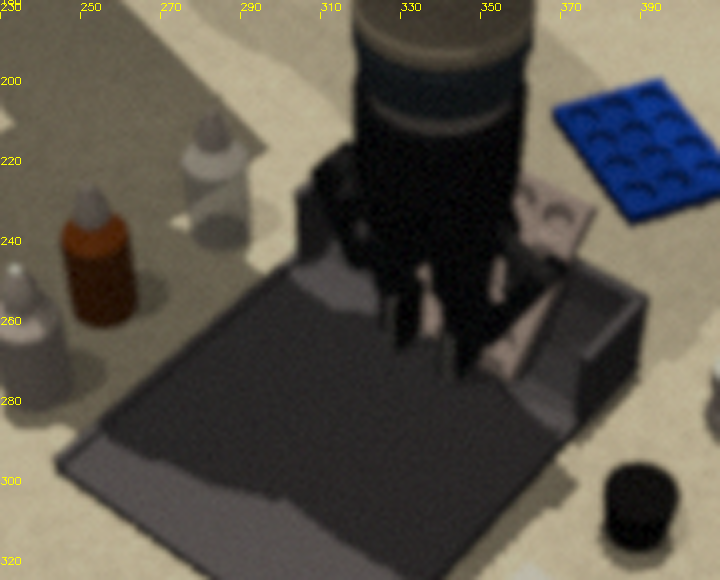

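The tile looks dropped in the gutter (contact force vanished). Back away horizontally, rise, look.

Emit:
{"name": "carry_out", "arguments": {
  "increments": [0,0.05,0,0,30,0,0.15,0,0,30,0,0.4,0,0,30,0,0.8,0,0,30,0,1.0,-0.2,0,30,0,1.0,-0.6,0,30,0,1.0,-1.0,0,30,0,1.0,-1.0,0,30,0,1.0,-1.0,0,30]
}}

```text
time_s: 9.28
tcp_pos: [0.5647, -0.1343, 0.1107]
eef_rot: [[0.986, -0.164, 0.005], [-0.164, -0.986, -0.002], [0.005, 0.001, -1.0]]
ft_force: [-0.9, -0.1, -1.1]
width: 0.0254
```

```bash
python3 look.py 7; python3 -c "
from h import *
go(-28,-6,.008)"
```

```text
t 9.38 now tray [-128.    -5.7] z 107.8 head -0.2 | shift [-0.    -1.     0.998] turn -0.007
```

View pics/c_s7.png

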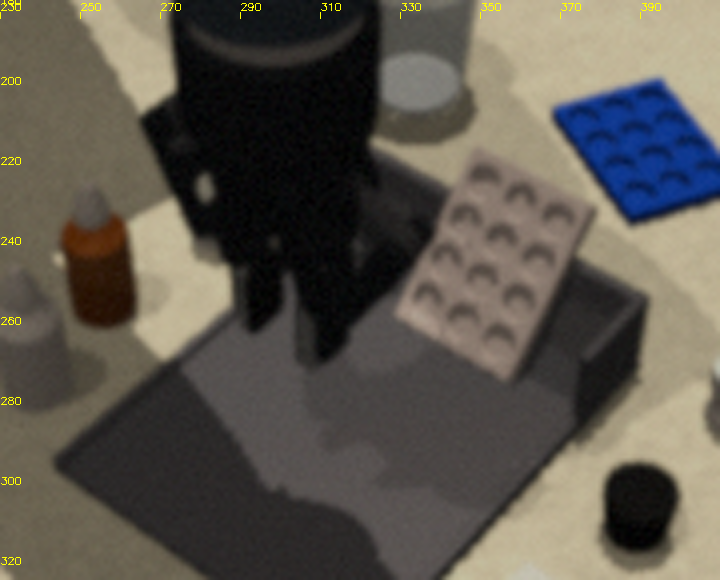

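View pics/c_t7.png

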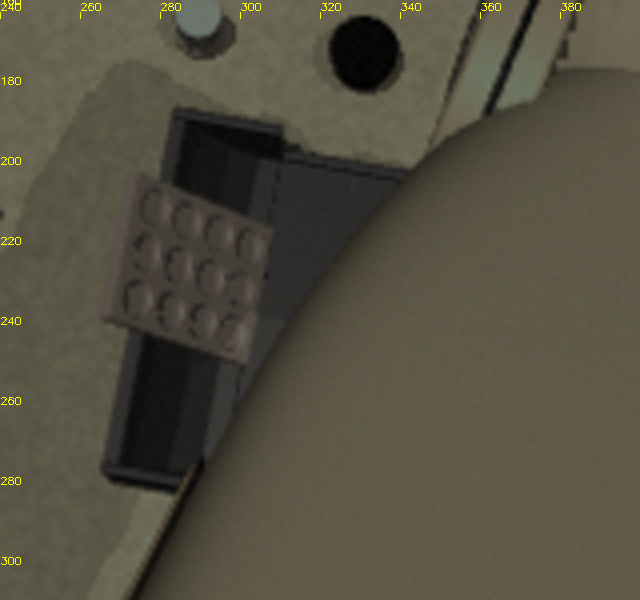

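The tile stands leaning on the curb: top-view upper edge at about (267,204)–(260,240), lower edge about (307,217)–(302,250). Check the lean numerically.

```bash
python3 -c "
from h import *
s=pickle.load(open('pics/scene7.pkl','rb'));t=pickle.load(open('pics/top7.pkl','rb'))
g=lambda x,y:(230+(x+.5)/4-.5,180+(y+.5)/4-.5)
f=lambda x,y:(240+(x+.5)/4-.5,160+(y+.5)/4-.5)
print('top cam: outermost upper edge z.077'); 
for X in pix2w(t,[f(129,170),f(101,321)],.077): print(w2tray(X))
print('well-face upper z.082')
for X in pix2w(t,[f(143,176),f(117,325)],.082): print(w2tray(X))
for X in pix2w(s,[g(472,148),g(597,211)],.082): print(w2tray(X))
print('well-face lower z.009')
for X in pix2w(t,[f(272,230),f(247,362)],.009): print(w2tray(X))
for X in pix2w(s,[g(396,312),g(512,380)],.009): print(w2tray(X))
go(95,-10,.2)
"
```

```text
top cam: outermost upper edge z.077
[ 51.18168397 -48.04314371]
[50.0116207  24.08914593]
well-face upper z.082
[ 43.67719727 -45.25174035]
[41.89970828 25.34553074]
[40.68339694 20.56170966]
[ 42.40423618 -52.01557208]
well-face lower z.009
[-16.56254369 -46.58713239]
[-16.44924686  21.00210832]
[-15.61203242  22.72370275]
[-15.38747369 -48.9711549 ]
t 9.38 now tray [-128.    -5.7] z 107.8 head -0.2 | shift [ 0.035 -2.23  -0.922] turn -0.007
```

Lean ≈50°, outer upper edge at x≈51 mm, height consistent, tile centre y≈−12: standing as asked. Now over the top to behind the curb.

Emit:
{"name": "carry_out", "arguments": {
  "increments": [0,0,-0.4,0,30,0,0,-0.8,0,30,0,-0.4,-0.8,0,30,0,-0.8,-0.8,0,30,0,-1.0,-0.8,0,30,0,-1.0,-0.8,0,30]
}}

```text
time_s: 9.88
tcp_pos: [0.5797, -0.0305, 0.1867]
eef_rot: [[0.987, -0.16, -0.002], [-0.16, -0.987, 0.001], [-0.003, -0.001, -1.0]]
ft_force: [-0.1, -0.2, -1.5]
width: 0.0257
```

Emit:
{"name": "carry_out", "arguments": {
  "increments": [0.05,-0.4,0,0,30,0.05,-0.8,0,0,30,0.05,-1.0,0,0,30,0.05,-1.0,0,0,30]
}}

```text
time_s: 10.22
tcp_pos: [0.6011, 0.067, 0.1863]
eef_rot: [[0.987, -0.16, -0.003], [-0.16, -0.987, 0.001], [-0.003, -0.0, -1.0]]
ft_force: [-0.1, 0.9, 0.1]
width: 0.0259
```

```bash
python3 -c "
from h import *
go(95,-12,.063)"
```

```text
t 10.22 now tray [ 75.7 -11. ] z 186.3 head 0.04 | shift [ 0.014 -0.192  1.233] turn 0.001
```

Emit:
{"name": "carry_out", "arguments": {
  "increments": [0.01,-0.2,0,0,30,0.01,-0.2,0.3,0,30,0.01,-0.2,0.7,0,30,0.01,-0.2,1.0,0,30,0.01,-0.2,1.0,0,30]
}}

```text
time_s: 10.63
tcp_pos: [0.6016, 0.0825, 0.081]
eef_rot: [[0.986, -0.164, -0.012], [-0.164, -0.987, -0.0], [-0.012, 0.002, -1.0]]
ft_force: [-1.2, 0.2, -0.2]
width: 0.0252
```

Emit:
{"name": "carry_out", "arguments": {
  "increments": [0,0,0.12,0,30,0,0,0.22,0,30,0,0,0.22,0,30]
}}

```text
time_s: 10.88
tcp_pos: [0.605, 0.0827, 0.065]
eef_rot: [[0.986, -0.164, -0.003], [-0.164, -0.986, -0.0], [-0.002, 0.001, -1.0]]
ft_force: [-0.9, -0.0, 0.2]
width: 0.0257
```

```bash
python3 look.py 8; python3 -c "
from h import *
go(62,-12,.063)"
```

```text
t 10.98 now tray [ 92.2 -13.1] z 66.7 head -0.19 | shift [-0.01   0.302  0.037] turn -0.007
```

View pics/c_s8.png

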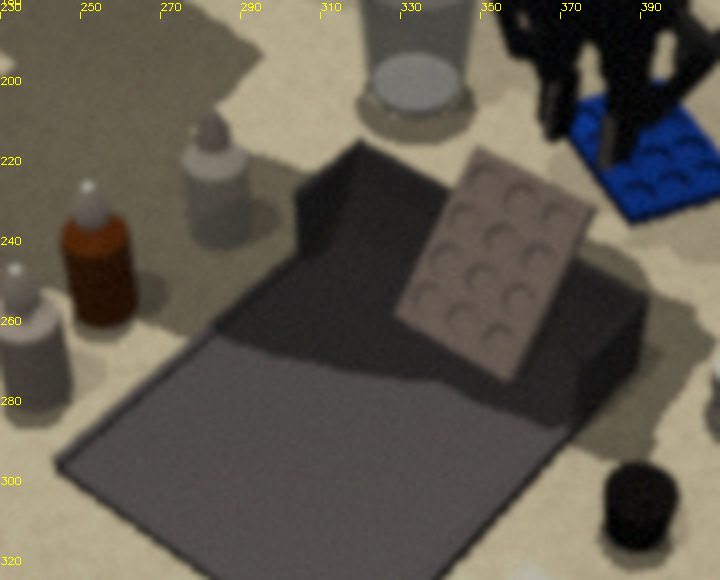

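Fingers are behind the curb, tile still leaning. Push the raised edge back.

Emit:
{"name": "carry_out", "arguments": {
  "increments": [0,0.08,0.02,0,30,0,0.16,0.02,0,30,0,0.24,0.02,0,30,0,0.28,0.02,0,30,0,0.32,0.02,0,30,0,0.36,0.02,0,30,0,0.4,0.02,0,30,0,0.44,0.02,0,30,0,0.48,0.02,0,30,0,0.52,0.02,0,30,0,0.56,0.02,0,30,0,0.6,0.02,0,30]
}}

```text
time_s: 11.98
tcp_pos: [0.5957, 0.0238, 0.0641]
eef_rot: [[0.987, -0.163, -0.0], [-0.163, -0.987, -0.0], [-0.0, 0.0, -1.0]]
ft_force: [-0.4, 0.4, 0.2]
width: 0.0255
```

```bash
python3 look.py 9; python3 -c "
from h import *
go(-9,-12,.065)"
```

```text
t 12.08 now tray [ 32.  -12.6] z 64.1 head -0.2 | shift [-0.005  0.41  -0.009] turn -0.007
```

View pics/c_s9.png

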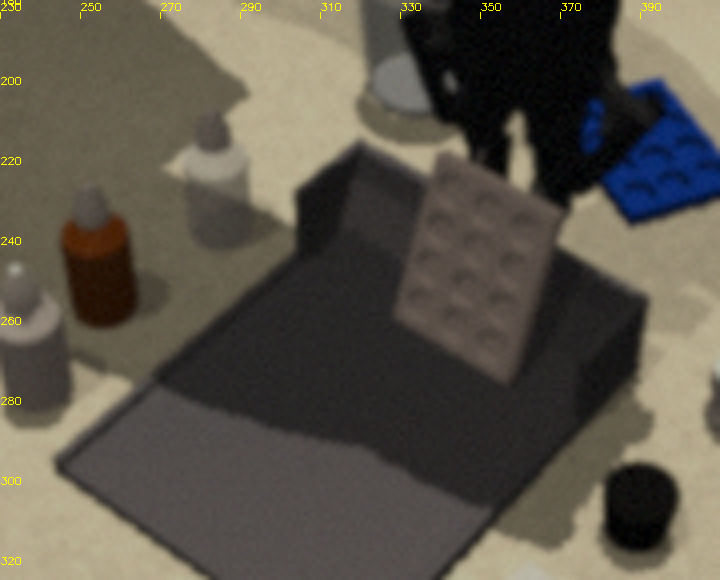

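Tile rising (~70°), lower edge still caught. Continue through vertical.

Emit:
{"name": "carry_out", "arguments": {
  "increments": [0,0.04,0,0,30,0,0.08,0,0,30,0,0.12,0,0,30,0,0.16,0,0,30,0,0.2,0,0,30,0,0.24,0,0,30,0,0.27,0,0,30,0,0.3,0,0,30,0,0.33,0,0,30,0,0.36,0,0,30]
}}

```text
time_s: 12.92
tcp_pos: [0.5899, -0.0116, 0.0642]
eef_rot: [[0.987, -0.163, -0.0], [-0.163, -0.987, 0.0], [-0.0, -0.0, -1.0]]
ft_force: [0.6, 0.3, -0.4]
width: 0.0256
```

```bash
python3 look.py 10; python3 -c "
from h import *
go(-15,-12,.065)"
```

```text
t 13.02 now tray [ -3.8 -12.6] z 64.2 head -0.19 | shift [-0.005  0.112 -0.008] turn -0.007
```

View pics/c_s10.png

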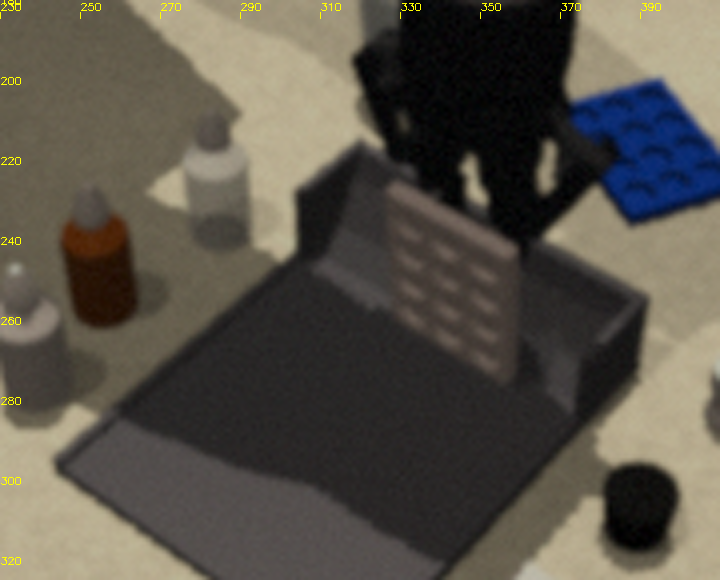

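About vertical. Push past the balance point.

Emit:
{"name": "carry_out", "arguments": {
  "increments": [0,0.03,0,0,30,0,0.06,0,0,30,0,0.09,0,0,30,0,0.12,0,0,30,0,0.15,0,0,30,0,0.18,0,0,30,0,0.18,0,0,30,0,0.18,0,0,30]
}}

```text
time_s: 13.68
tcp_pos: [0.587, -0.0293, 0.0642]
eef_rot: [[0.987, -0.164, 0.0], [-0.164, -0.987, 0.0], [0.0, -0.0, -1.0]]
ft_force: [-0.5, -0.2, -0.4]
width: 0.0257
```

```bash
python3 look.py 11; python3 -c "
from h import *
go(-15,-12,.065)"
```

```text
t 13.78 now tray [-21.4 -12.5] z 64.2 head -0.17 | shift [-0.005 -0.064 -0.008] turn -0.006
```

View pics/c_s11.png

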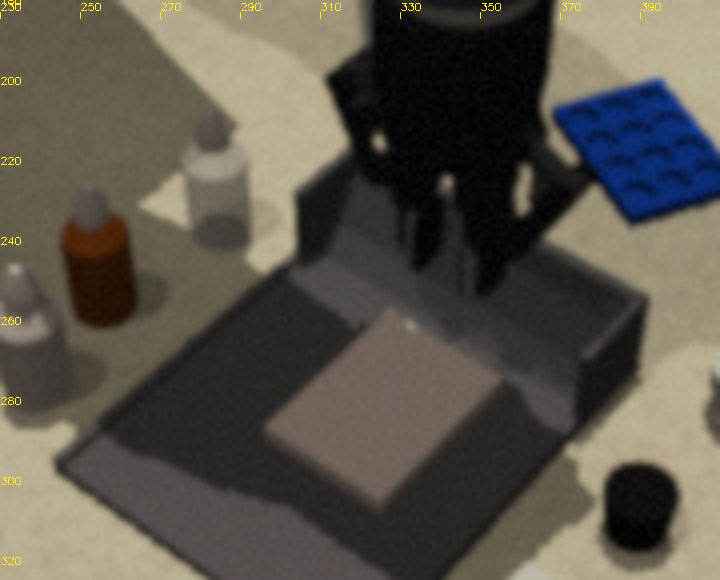

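The tile has fallen and lies plain side up: corners in the scene at roughly (328,258), (356,274), (325,308), (296,288). Raise the arm clear and check flatness and the bystanders.

Emit:
{"name": "carry_out", "arguments": {
  "increments": [0,-0.1,-0.3,0,30,0,-0.3,-0.7,0,30,0,-0.6,-1.0,0,30,0,-1.0,-1.0,0,30,0,-1.0,-1.0,0,30,0,-1.0,-1.0,0,30]
}}

```text
time_s: 14.28
tcp_pos: [0.6035, 0.0718, 0.1647]
eef_rot: [[0.987, -0.16, 0.001], [-0.16, -0.987, 0.0], [0.001, -0.0, -1.0]]
ft_force: [0.1, 0.3, -0.3]
width: 0.0255
```

Emit:
{"name": "carry_out", "arguments": {
  "increments": [-0.5,-1.0,-0.6,0,30,-0.5,-1.0,-0.6,0,30,-0.5,-1.0,-0.6,0,30,-0.5,-1.0,-0.6,0,30]
}}

```text
time_s: 14.62
tcp_pos: [0.5694, 0.1803, 0.2275]
eef_rot: [[0.987, -0.16, 0.003], [-0.16, -0.987, 0.002], [0.003, -0.002, -1.0]]
ft_force: [0.7, -0.8, 0.5]
width: 0.0256
```

Emit:
{"name": "carry_out", "arguments": {
  "increments": [-0.7,-1.0,0,0,30,-0.7,-1.0,0,0,30,-0.7,-1.0,0,0,30,-0.7,-1.0,0,0,30]
}}

```text
time_s: 14.95
tcp_pos: [0.5147, 0.2903, 0.2237]
eef_rot: [[0.987, -0.159, -0.002], [-0.159, -0.987, 0.001], [-0.002, -0.001, -1.0]]
ft_force: [0.9, -0.8, 0.4]
width: 0.0257
```

```bash
python3 look.py 12; python3 -c "
from h import *
for n in ('scene','top'):
    d=pickle.load(open(f'pics/{n}12.pkl','rb')); cv2.imwrite(f'pics/{n}12.png',d['frame'])
"
```

```text
(no output)
```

View pics/top12.png

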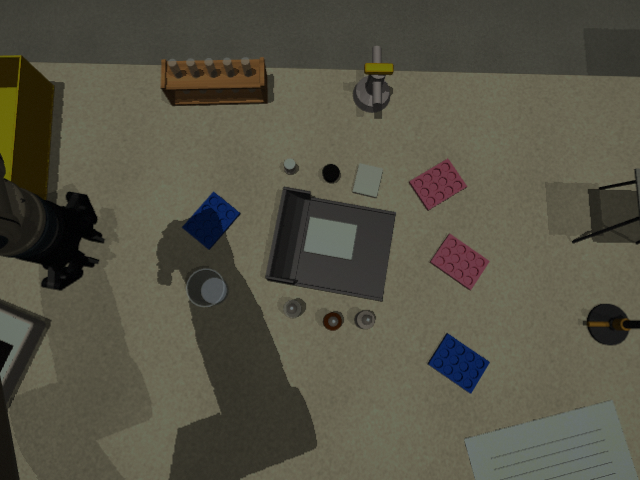

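View pics/c_t12.png

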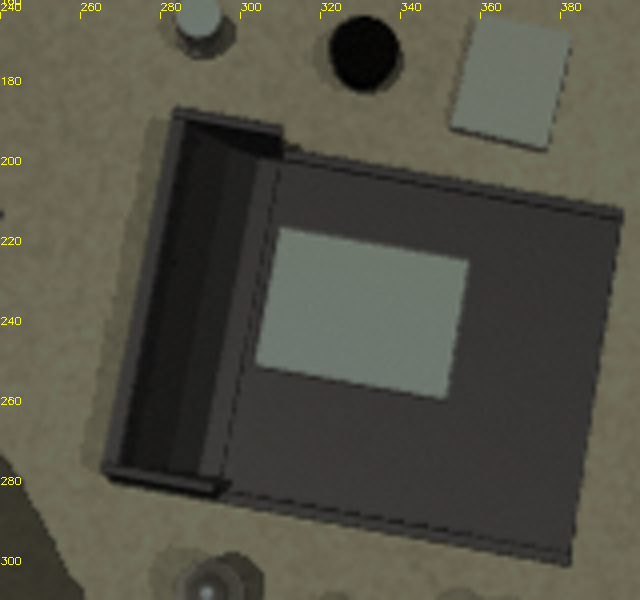

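View pics/c_s12.png

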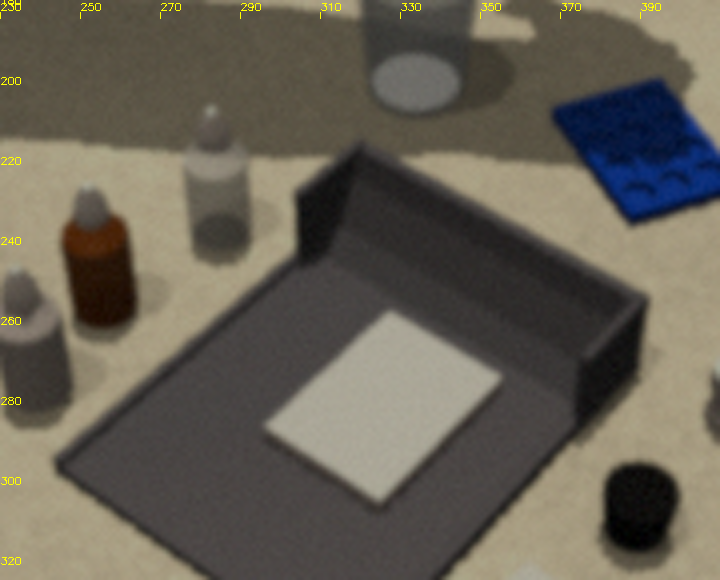

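```bash
python3 -c "
from h import *
s=pickle.load(open('pics/scene12.pkl','rb'));t=pickle.load(open('pics/top12.pkl','rb'))
g=lambda x,y:(230+(x+.5)/4-.5,180+(y+.5)/4-.5)
f=lambda x,y:(240+(x+.5)/4-.5,160+(y+.5)/4-.5)
A=pix2w(t,[f(280,226),f(469,260),f(447,399),f(256,364)],.016);B=pix2w(s,[g(503,376),g(380,503),g(263,425),g(391,309)],.016)
for a,b in zip(A,B): print(w2tray(a).round(1),w2tray(b).round(1))
for n,P in(('t',A),('s',B)): print(n,[round(np.linalg.norm(P[i]-P[(i+1)%4])*1000,1) for i in range(4)])
t0=pickle.load(open('pics/top0.pkl','rb'))['frame'];t1=t['frame']
# bystander shift by template match
for n,(u,v,r) in dict(small=(368,180,18),vial=(289,166,10),stop=(331,174,12),A=(295,308,12),B=(333,320,12),C=(366,319,12),beak=(207,288,24)).items():
    T=t0[v-r:v+r,u-r:u+r];W=t1[v-r-6:v+r+6,u-r-6:u+r+6];m=cv2.matchTemplate(W,T,cv2.TM_CCOEFF_NORMED);_,mx,_,l=cv2.minMaxLoc(m);print(n,round(mx,3),l[0]-6,l[1]-6)
"
```

```text
[-20.4 -47.8] [-21.1 -47.2]
[-115.3  -47.8] [-117.2  -47.8]
[-116.    22.4] [-116.3   23.2]
[-21.2  22.2] [-20.6  22. ]
t [np.float64(95.0), np.float64(70.2), np.float64(94.7), np.float64(70.0)]
s [np.float64(96.0), np.float64(71.0), np.float64(95.7), np.float64(69.3)]
small 0.994 0 0
vial 0.999 0 0
stop 0.999 0 0
A 0.998 0 0
B 0.999 0 0
C 0.998 0 0
beak 0.552 0 0
```

```bash
python3 -c "
from plant import arm,monitor
print(arm.finish_job()); print(monitor.sense()['time_s'])"
```

```text
the job is handed in; nothing more can be done
None
the job is handed in; nothing more can be done
```

The large tile now lies flat, wells down, on the tray floor, and I handed the job in at about 15 s. I pushed it with two fingertips along the tray into the curb until its lower edge dropped into the gutter and it stood leaning at about 50°. Then I pushed its raised edge back from behind the curb until it fell over. It was never gripped or lifted.

**Tile:** with its upper face taken at 16 mm (tray floor plus the 9 mm tile), both cameras agree to about 2 mm. Its corners run from x ≈ −116 to −21 mm and y ≈ −48 to +22 mm in the tray frame, and its sides measure 95 x 70 mm.

**Other things:** the small tile, vial, stopper and three bottles show no shift in the top view. The beaker also came out at zero shift, but its image match was weak (0.55), probably because the arm's shadow lay across it. It looked in place in the picture.

**Forces:** the largest wrist force I read was about 37 N, when the fingertips deliberately felt for the tray floor at the start. The arm was clear of everything at hand-in.

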